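Screw down and pin the lid nut of a steam-distilling pot

ROBOT

A 7-joint arm with a two-finger parallel gripper is mounted at the origin on the work surface. World frame = base frame: x ahead of the robot, y to its left, z up, the work surface at z = 0. Lengths are in m, angles in rad, forces in N, time in s.
With the tool pointing down it reaches from about 0.35 to 0.9 m from the base axis. Payload 19.9 kg.
Tool frame: the origin (TCP) lies midway between the tips of the shut fingers; the grasp point (between the pads) lies 19 mm behind it (env.tcp_to_grasp is the distance from the TCP to the grasp point, in m); z points along the fingers, y is the line along which they close (so a half turn about z gives the same grasp; the last joint's range is limited). The gripper opens to 85 mm and grips with 20 to 120 N. Pads are 22 mm wide; open, the fingers measure 114 mm over their backs; the gripper's body (76 mm by 85 mm) begins 54 mm behind the grasp point. The pads swing forward as they close: fully open they stand 13 mm farther back than shut.
Start: joints at [1.103, 0.417, -0.01, 1.614, 0.005, 1.111, -0.053], TCP at [0.258, -0.569, 0.231] pointing down, gripper open.
Joint ranges: [-2.81, 2.81], [-0.39, 2.02], [-1.27, 1.25], [0.06, 2.57], [-1.19, 4.33], [0.19, 2], [-2.82, 2.82]. Speed limits (rad/s): [1.89, 1.89, 2.39, 2.39, 3.01, 3.01, 3.01].

INTERFACE

Orientations are given as a unit quaternion [w, x, y, z].
In Python, from cell import env, move_gripper, kinematics, cams, hand_in, get_t, get_joints, get_joint_velocities, get_joint_efforts, get_tool_pos, get_ee_rot, get_ft_force, get_ft_torque, get_width, get_grasp_force gives the robot as it stands. Calls block until the motion is done:
- env.reach(position, orientation): joint-space move of the TCP to a pose.
- env.servo_line(position, frame=None, rate=0.15, max_force=None): straight line of the TCP; frame=None keeps the orientation; rate is the mean speed in m/s. With max_force (N) it stops when the force on the tool has changed by that much, and returns True; else False.
- env.move_joints(angles): joint-space move.
- move_gripper(opening, force=None): finger opening in m; force is the grip in N (None keeps the last); returns when the fingers have stopped.
- env.wait(seconds).
- kinematics.solve_ik(position, orientation): joint angles nearest the present ones, or None.
- cams.grab_frame(name): name is "side" or "top" or "wrist"; returns the picture (480x640x3 uint8, red, green, blue); there is no depth.
- cams.get_calibration(name): a dict with "fov_y" (degrees; the focal length in pixels is half the picture's height over the tangent of half this angle, whatever the lens; pixels are square), "cx", "cy" (the principal point, pixels), "origin" and "attitude" of the camera in the world; the wrist camera has in their place "tool_from_camera" (4x4, takes a point from camera to tool coordinates, whose origin is the TCP and whose axes are the flange's). Camera axes: x right, y down, z forward; pixel columns grow to the right and rows downward; lengths in m; the calibration is good to about 2 mm. A picture is of the moment at which its call begins: read the wrist's pose just before it. get_calibration takes no time and is no camera call.
A pose or a line that the arm cannot do raises env.MotionError and nothing moves.
- hand_in(): hands the job in; it is judged then, once.
Readings, each from a call of its own:
- get_t(): time.
- get_joints(): joint angles.
- get_joint_velocities(): joint speeds.
- get_joint_efforts(): joint torques, N m.
- get_tool_pos(): TCP position.
- get_ee_rot(): TCP orientation.
- get_ft_force(): force on the tool from outside, world axes, zero at the start.
- get_ft_torque(): the same for the moment, N m.
- get_width(): finger opening in m.
- get_grasp_force(): force on a finger pad.
Only numpy, scipy, OpenCV 4.12 (cv2) and the standard library are available. Lean on these libraries where they do the work, as an engineer would, in place of code of your own. Each camera call takes 0.05 s, during which the arm holds its last target. There are 200 camera calls.

TASK

Close the steam still's lid: wind its handwheel nut down clockwise by the handle until it bears on the lid, then back it off to the first slot that lines up with the cross hole in the rod. Push the long thin locking pin through slot and rod, from the side away from the copper riser, until its head is fully home against the nut, and let go. Leave the other pins, the glassware and everything else standing where they are.

Things in the scene. Friction and masses are not known exactly. Their poses are not given: they have to be found in the camera images.
- hole (a point): Centre of the cross hole in the upright 30 mm rod of a fixed squat stainless pot (lid 200 mm wide). z up the rod; the hole, 11.4 mm wide, runs through the rod along y. The pin goes in from the -y side moving to +y; the copper riser stands on the +y side. 147 mm above the bench, 43 mm above the lid's boss; the rod ends 16.5 mm above it, with a black line across its end along the hole.
- riser (a point): Point on the axis of the pot's upright copper riser, a 22 mm pipe (brass collars 38 mm) 170 mm from the rod on the hole's +y side. It rises from 58 to 285 mm above the bench, then bends away from the pot, 320 mm high at most.
- nut (a joint): Turning of the aluminium handwheel nut on the rod, rad, growing clockwise seen from above (tightening, 6 mm down per turn). 17.10: bears on the lid, a firm stop. A slot lines up with the hole at every multiple of pi/3; the first one on backing off is 16.755 (0.35 rad back), where the handle stands on hole's +x side. Friction about 0.12 N m; it stays where it is left.
- hub_top (a point): Top centre of the handwheel's 60 mm hub, on the rod's axis; 9 mm above the hole's axis when the nut is down, up to 16 mm higher when wound up. Six radial slots 11.4 mm wide, open at the top, 15 mm deep, cut across the hub; handle midway between two. The wheel's rim is a 13 mm bar bent to 140 mm diameter, its top 34 mm below this point, with three spokes.
- handle_mid (a point): Middle of the upright black handle on the wheel's rim, 70 mm from the rod's axis. Round, 19 to 23 mm in diameter, 50 mm tall, its top 18 mm above this point. It revolves freely on its own upright axis, so it can be held while cranked round. 8.5 mm above the hole's axis when the nut is down. Seen from the rod in hole's axes it lies at 240 degrees minus the nut's angle.
- pin_head (a point): The right pin, dark steel, lying level on the bench. Middle of its square head, 22 x 22 mm and 30 mm along the pin, 11 mm above the bench. +x runs along the shank to the tip; the shank starts 15 mm from here, 8 mm in diameter, 70 mm long, last 10 mm tapered. Home, the head touches the hub: this point is 45 mm from the rod's axis. About 110 g, resting on its head, shank clear of the bench.
- pin_tip (a point): Tip of the right pin's shank, 85 mm from pin_head along +x.
- fat_pin_head (a point): Middle of the head of a wrong pin: same head, shank 15 mm in diameter and 70 mm long (too thick). Leave it.
- stub_pin_head (a point): Middle of the head of a wrong pin: same head, shank 8 mm in diameter but only 36 mm long (too short). Leave it.
- flask_mid (a point): Conical glass flask, 92 mm diameter at the foot, 132 mm high; point half-way up.
- cylinder_mid (a point): Tall clear measuring cylinder, 80 mm foot, 34 mm tube, 229 mm high; point half-way up.
- jug_mid (a point): White plastic measuring jug, 104 mm diameter, 120 mm high, with a handle; point half-way up.
- stopper_mid (a point): Black rubber stopper, 42 mm diameter, 30 mm high; point half-way up.
- sample_mid (a point): Amber glass sample bottle, 48 mm diameter, 105 mm high; point half-way up.
- spanner_mid (a point): Steel spanner lying flat, 170 mm long; point near its middle.

How it is judged:
By the outcome, as a careful person would: the job done as asked, in the order asked, and still so for the second after the job is handed in, with the robot touching nothing.
It also fails if it takes over 72 s, if anything falls off the work surface, if the arm or the gripper's body presses on something with over 40 N, if the wrist force passes 120 N, or if a joint passes its speed limit or range.

## Working session

There is one attempt and no reset: what is moved stays moved. The work goes in short steps, each a Python script; the robot and the scene stay as the last script left them, time stands still between calls to the robot, and variables do not carry over. Pictures are saved under pics/ and viewed, at most 14 in all, crops included, and the job is handed in when it is done.

```bash
ls; mkdir -p pics; python3 - <<'E'
from cell import *
import cv2
for n in("top","side"):
    cv2.imwrite(f"pics/{n}0.png",cams.grab_frame(n)[:,:,::-1])
    print(n,cams.get_calibration(n))
print(cams.get_calibration("wrist"))
print(get_t(),get_tool_pos(),get_ee_rot(),env.tcp_to_grasp,get_ft_force())
E
```

```text
pics
top {'fov_y': 48.49280755795982, 'cx': 321.85745760114963, 'cy': 234.91616440636446, 'origin': array([ 0.44461768, -0.0042391 ,  1.2424064 ]), 'attitude': array([-0.03363033,  0.71022307, -0.70244065,  0.03208317])}
side {'fov_y': 44.42934163935867, 'cx': 314.06182833874817, 'cy': 235.93721249008928, 'origin': array([-0.01741884,  0.61255079,  1.06471463]), 'attitude': array([ 0.13468968, -0.32616682,  0.8710035 , -0.34179935])}
{'fov_y': 67.22323443541444, 'cx': 318.59057834493206, 'cy': 240.1664363988952, 'tool_from_camera': array([[-6.86239043e-04, -9.55955751e-01, -2.93510017e-01,
         7.45773911e-02],
       [ 9.99999585e-01, -4.79977545e-04, -7.74765595e-04,
         5.18779245e-04],
       [ 5.99763409e-04, -2.93510427e-01,  9.55955684e-01,
        -1.43747230e-01],
       [ 0.00000000e+00,  0.00000000e+00,  0.00000000e+00,
         1.00000000e+00]])}
0.1 [ 0.25804123 -0.56891199  0.23074009] [-5.22657460e-04  9.77418248e-01  2.11313211e-01 -1.48813273e-04] 0.0187 [ 0.19533812  0.12626718 -0.14651113]
```

View pics/top0.png

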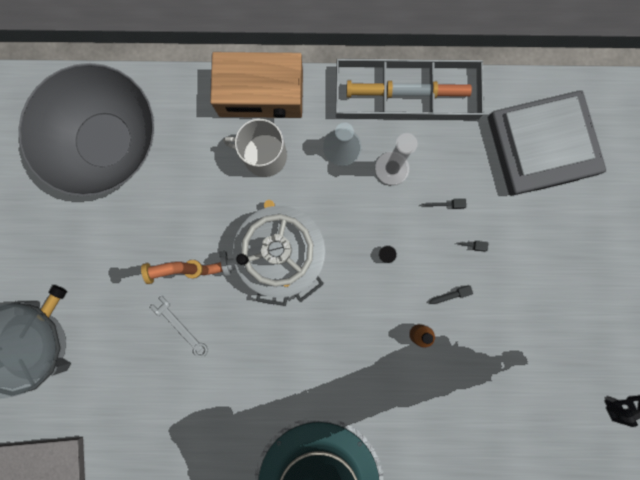

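View pics/side0.png

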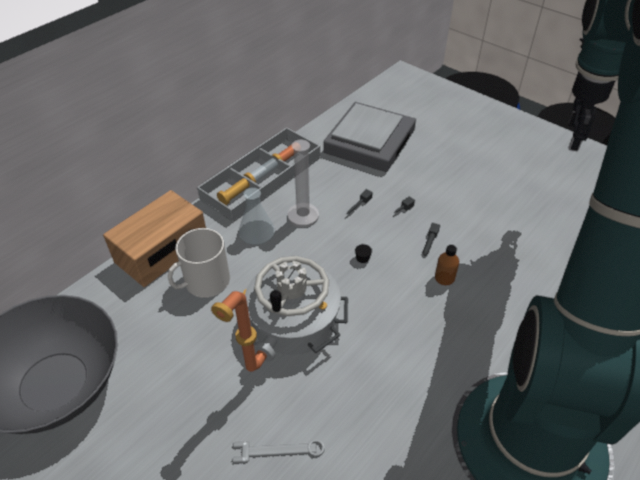

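The top view shows the pot's rod at about (277,250), the handle at (242,259) and the riser on the left, which is +y. The three pins are at (445,204) thin and long, (475,246) stub, and (452,294) fat. All their heads are on the right, so the tips point roughly +y.

```bash
cat > h.py <<'E'
from cell import *
import numpy as np, cv2
from scipy.spatial.transform import Rotation as Ro
def R(q): return Ro.from_quat([q[1],q[2],q[3],q[0]])
def campose(n):
    c=cams.get_calibration(n); f=240/np.tan(np.radians(c["fov_y"]/2))
    if n=="wrist":
        T=c["tool_from_camera"]; M=R(get_ee_rot()).as_matrix()
        return c,f,M@T[:3,:3],np.array(get_tool_pos())+M@T[:3,3]
    return c,f,R(c["attitude"]).as_matrix(),np.array(c["origin"])
def ray(P,u,v):
    c,f,M,o=P; return o,M@np.array([(u-c["cx"])/f,(v-c["cy"])/f,1])
def cast(P,u,v,z):
    o,d=ray(P,u,v); return o+d*(z-o[2])/d[2]
def proj(P,p):
    c,f,M,o=P; q=M.T@(np.asarray(p)-o); return np.array([c["cx"]+f*q[0]/q[2],c["cy"]+f*q[1]/q[2]])
def down(a):  # tool z down, tool x at world angle a
    return np.array([0,np.cos(a/2),np.sin(a/2),0])
def shot(n,name):
    P=campose(n); im=cams.grab_frame(n)[:,:,::-1].copy(); cv2.imwrite(f"pics/{name}.png",im); np.save(f"pics/{name}.npy",np.array([P[1],P[0]["cx"],P[0]["cy"],*P[2].ravel(),*P[3]])); return P,im
def load(name):
    a=np.load(f"pics/{name}.npy"); return ({"cx":a[1],"cy":a[2]},a[0],a[3:12].reshape(3,3),a[12:15])
E
python3 - <<'E'
from h import *
P=campose("top")
for n,u,v,z in [("rod",277,250,.1635),("handle",242,259,.18),("pinhead",459,204,.011),("pintip",421,205,.011),("fat",463,292,.011),("stub",481,246,.011),("collar",146,272,.3),("stopper",388,254,.03),("cyl",404,146,.229),("sample",425,337,.1)]:
    print(n,cast(P,u,v,z).round(3))
S=campose("side"); print(cast(S,276,293,.18).round(3))
for p in [(.43,-.33,.14),(.42,.10,.28)]:
  for a in (0,np.pi/2,-np.pi/2,np.pi):
    j=kinematics.solve_ik(np.array(p),down(a)); print(p,a,None if j is None else np.round(j,2))
E
python3 - <<'E'
import cv2
im=cv2.imread('pics/top0.png'); a=cv2.resize(im[190:320,205:335],(520,520),interpolation=cv2.INTER_CUBIC)
b=cv2.resize(im[190:310,415:495],(320,480),interpolation=cv2.INTER_CUBIC)
import numpy as np
c=np.zeros((520,800,3),np.uint8);c[:,:480]=a[:,:480];c[:480,480:]=b;cv2.imwrite('pics/crop0.png',c)
E
```

```text
rod [0.513 0.089 0.163]
handle [0.494 0.157 0.18 ]
pinhead [ 0.635 -0.32   0.011]
pintip [ 0.632 -0.231  0.011]
fat [ 0.431 -0.327  0.011]
stub [ 0.538 -0.37   0.011]
collar [0.463 0.308 0.3  ]
stopper [ 0.516 -0.152  0.03 ]
cyl [ 0.714 -0.159  0.229]
sample [ 0.337 -0.222  0.1  ]
[0.494 0.156 0.18 ]
(0.43, -0.33, 0.14) 0 [ 0.64  0.38 -0.05  1.9   0.02  0.86 -0.99]
(0.43, -0.33, 0.14) 1.5707963267948966 [ 0.86  0.4  -0.32  1.9   0.16  0.87  0.46]
(0.43, -0.33, 0.14) -1.5707963267948966 [ 0.41  0.39  0.24  1.91 -0.12  0.86 -2.44]
(0.43, -0.33, 0.14) 3.141592653589793 [ 1.08  0.44 -0.6   1.89  0.32  0.9   1.9 ]
(0.42, 0.1, 0.28) 0 [ 0.48  0.05 -0.8   1.98  0.04  1.13 -1.91]
(0.42, 0.1, 0.28) 1.5707963267948966 [ 0.56  0.05 -0.89  1.98  0.05  1.13 -0.34]
(0.42, 0.1, 0.28) -1.5707963267948966 [ 0.77  0.08 -1.1   1.98  0.08  1.13  2.77]
(0.42, 0.1, 0.28) 3.141592653589793 [ 0.68  0.07 -1.01  1.98  0.06  1.13  1.22]
```

View pics/crop0.png

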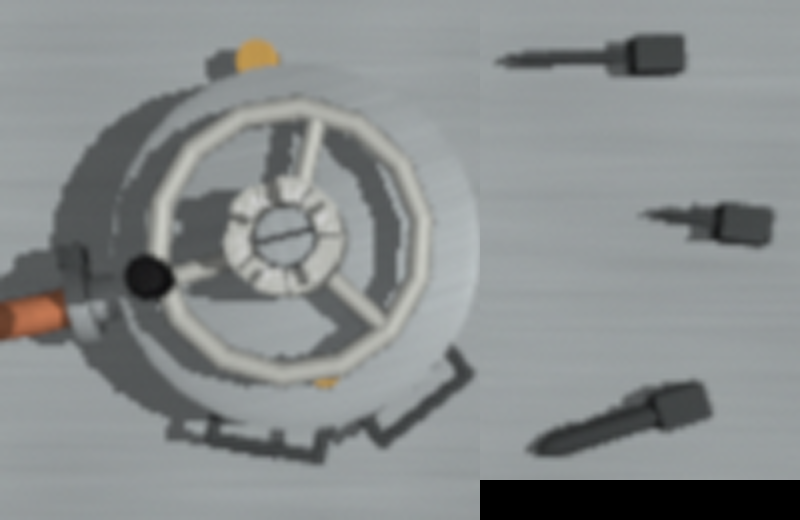

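The crop confirms the top pin is the thin, long one. The rod line is tilted so the hole's +y is about 10° from world +y, and the handle stands near the riser. Next I take a close look with the wrist camera.

```bash
python3 - <<'E'
from h import *
env.move_joints([-0.17,0.1,0,1.9,0,1.14,-2.0])
print(get_tool_pos(),get_ee_rot())
env.reach(np.array([.505,.10,.31]),down(-.35))
print(np.round(get_joints(),2),get_t())
shot("wrist","w1")
E
```

```text
[0.47621913 0.04988486 0.28500069] [-1.60617302e-04  9.91563987e-01 -1.29615809e-01  7.58894153e-04]
[-0.23  0.15 -0.03  1.78  0.    1.21 -2.18] 2.8083
```

View pics/w1.png

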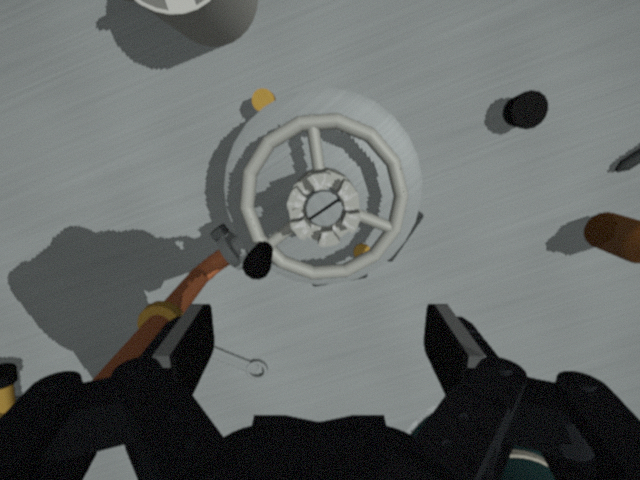

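The wrist view shows the rod end centred at about (323,208) with its line from (308,219) to (338,199). The handle is the black blob at about (258,260), and the rim spans columns 242–408.

```bash
python3 - <<'E'
from h import *
W=load("w1"); im=cv2.imread("pics/w1.png"); T=campose("top"); t0=cv2.imread("pics/top0.png")
rod=cast(W,323,208,.1635); print("rod",rod.round(4), "top view", cast(T,205+282/4,190+237/4,.1635).round(4))
a,b=cast(W,338,199,.1635),cast(W,308,219,.1635); d=b-a; print("psi",np.degrees(np.arctan2(-d[0],d[1])), np.linalg.norm(d))
m=(im.max(2)<40).astype(np.uint8); m[300:]=0; cs=[c for c in cv2.findContours(m,0,2)[0] if cv2.contourArea(c)>200]
for c in cs: print(cv2.minAreaRect(c),cv2.boundingRect(c))
# rim: bright mask
g=((im.min(2)>135)&(im.max(2).astype(int)-im.min(2)<25)).astype(np.uint8); g[:95]=0;g[300:]=0;g[:,:230]=0;g[:,420:]=0
c=max(cv2.findContours(g,0,2)[0],key=cv2.contourArea); print("rim",cv2.fitEllipse(c),cv2.boundingRect(c))
mt=(t0.max(2)<45).astype(np.uint8); mt[:245]=0; mt[275:]=0; mt[:,:230]=0; mt[:,255:]=0
for c in cv2.findContours(mt,0,2)[0]: print("hT",cv2.minEnclosingCircle(c))
for z in (.17,.175,.18,.185,.19):
  h=cast(W,257,257,z); h2=cast(T,242,258.7,z); print(z,h.round(4),h2.round(4),np.hypot(*(h-rod)[:2]),np.degrees(np.arctan2(*(h-rod)[1::-1])))
E
```

```text
rod [0.5166 0.092  0.1635] top view [0.515  0.0924 0.1635]
psi 14.217369728578737 0.029664960685550436
((259.4999694824219, 259.9999694824219), (25.793560028076172, 36.61021423339844), 33.6900634765625) (243, 242, 29, 36)
((525.2902221679688, 110.71222686767578), (33.24528503417969, 44.9090690612793), 65.224853515625) (503, 91, 44, 37)
rim ((327.0022888183594, 186.5867919921875), (157.16770935058594, 176.1482391357422), 42.14130401611328) (243, 95, 177, 183)
hT ((241.64285278320312, 259.21429443359375), 5.6470255851745605)
0.17 [0.4977 0.1575 0.17  ] [0.4947 0.1589 0.17  ] 0.06813669714997475 106.15812843045181
0.175 [0.4991 0.156  0.175 ] [0.4945 0.1581 0.175 ] 0.06634850947422982 105.36962908585956
0.18 [0.5004 0.1546 0.18  ] [0.4943 0.1574 0.18  ] 0.06457358207309634 104.53761804276652
0.185 [0.5018 0.1531 0.185 ] [0.494  0.1566 0.185 ] 0.06281303905563078 103.65877317279407
0.19 [0.5032 0.1516 0.19  ] [0.4938 0.1559 0.19  ] 0.06106812450380185 102.72947618453162
```

```bash
python3 - <<'E'
from h import *
W=load("w1"); T=campose("top"); S=campose("side"); rod=np.array([.516,.092])
psi=np.radians(13)
for th in (2.53,8.81,15.1):
  up=(17.1-th)*.006/6.2832; z=.1735+up; h=cast(T,241.7,259,z)
  h=np.r_[rod+.07*np.array([np.cos(np.radians(108.4)),np.sin(np.radians(108.4))]),z]
  print(up,h.round(4),"W top",proj(W,h).round(1),"W bot",proj(W,h-[0,0,.05]).round(1),"S top",proj(S,h).round(1),"S bot",proj(S,h-[0,0,.05]).round(1), "T",proj(T,h).round(1),
   "hubtop W",proj(W,[.516,.092,.156+up]).round(1),"S",proj(S,[.516,.092,.156+up]).round(1),"rodtopS",proj(S,[.516,.092,.1635]).round(1),
   "rim W x", [proj(W,[.516+.0765*np.cos(q),.092+.0765*np.sin(q),.1155+up]).round(1).tolist() for q in np.radians([70-20-0,250-20,160-20,-20-20])])
im=cv2.imread("pics/w1.png")[90:300,225:435]; s=cv2.imread("pics/side0.png")[245:345,225:355]
c=np.zeros((420,800,3),np.uint8); c[:,:420]=cv2.resize(im,(420,420),interpolation=2); c[:292,420:]=cv2.resize(s,(380,292),interpolation=2); cv2.imwrite("pics/c1.png",c)
E
```

```text
0.01391329258976318 [0.4939 0.1584 0.1874] W top [254.2 269.1] W bot [263.4 249. ] S top [274.8 291.6] S bot [276.3 307.4] T [240.9 258.7] hubtop W [323.4 210.4] S [290.6 271. ] rodtopS [290.7 273. ] rim W x [[242.0, 171.8], [400.1, 228.5], [295.6, 274.2], [353.9, 117.3]]
0.00791634835752483 [0.4939 0.1584 0.1814] W top [255.4 266.3] W bot [264.4 247. ] S top [274.9 293.5] S bot [276.5 309.2] T [241.4 258.8] hubtop W [323.3 208.8] S [290.7 272.9] rodtopS [290.7 273. ] rim W x [[243.4, 171.0], [398.7, 226.9], [296.0, 271.9], [353.2, 117.5]]
0.0019098548510313234 [0.4939 0.1584 0.1754] W top [256.7 263.6] W bot [265.3 245. ] S top [275.1 295.5] S bot [276.7 311. ] T [241.8 259. ] hubtop W [323.2 207.3] S [290.8 274.8] rodtopS [290.7 273. ] rim W x [[244.7, 170.3], [397.4, 225.3], [296.4, 269.6], [352.6, 117.7]]
```

View pics/c1.png

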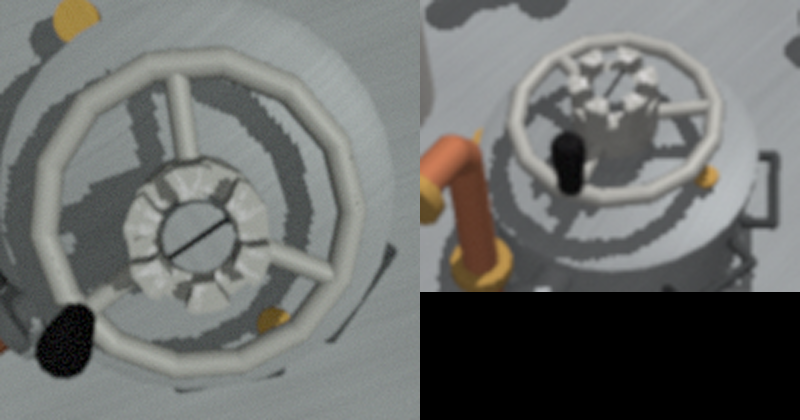

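The nut is roughly 8 mm up with the handle at about 108° world angle, centred near (0.494,0.158). I'll grasp the handle and crank the first quarter turn while logging forces.

```bash
cat >> h.py <<'E'
def hp(c,ang,z): return np.array([c[0]+.07*np.cos(ang),c[1]+.07*np.sin(ang),z])
def crank(c,a0,a1,z0,step=np.radians(15),rate=.12,fmax=None,log=True):
    n=max(1,int(np.ceil(abs(a1-a0)/step))); 
    for k in range(1,n+1):
        a=a0+(a1-a0)*k/n; z=z0+(a-a0)*.006/(2*np.pi)
        hit=env.servo_line(hp(c,a,z),rate=rate,max_force=fmax)
        f=np.array(get_ft_force()); 
        if log: print(round(np.degrees(a)),"Frad %.1f Ftan %.1f Fz %.1f"%(f[0]*np.cos(a)+f[1]*np.sin(a),-f[0]*np.sin(a)+f[1]*np.cos(a),f[2]),hit,(np.array(get_tool_pos())-hp(c,a,z)).round(4),round(get_width(),4))
        if hit: return a,z,True
    return a,z,False
E
python3 - <<'E'
from h import *
c=np.array([.516,.092]); a0=np.radians(108.4); q=down(-.35)
move_gripper(.042,30)
p=hp(c,a0,.148)
env.reach(p+[0,0,.06],q); print(get_ft_force())
print(env.servo_line(p,rate=.1,max_force=8),get_tool_pos(),get_ft_force())
move_gripper(0.0,30); print(get_width(),get_grasp_force(),get_ft_force(),get_t())
a,z,h=crank(c,a0,np.radians(18.4),.148)
print(get_t(),a,z,np.round(get_joints(),2))
E
```

```text
[ 0.15710478 -0.15566848  0.43207816]
False [0.49438752 0.15840146 0.14869517] [ 0.50198529 -0.17861373  0.50407022]
0.02175430279745766 29.31507112691179 [-0.37441137  0.8608087   2.89744657] 4.9583
96 Frad 2.3 Ftan -1.4 Fz 5.0 False [0.0005 0.0004 0.0003] 0.0216
83 Frad 2.6 Ftan -2.5 Fz 6.3 False [0.0002 0.0003 0.0003] 0.022
70 Frad 4.1 Ftan -1.2 Fz 4.9 False [0.0003 0.0003 0.0004] 0.0221
57 Frad 4.8 Ftan -1.9 Fz 5.3 False [0.0005 0.0002 0.0005] 0.022
44 Frad 5.4 Ftan -1.9 Fz 5.8 False [ 0.0007 -0.0001  0.0006] 0.0217
31 Frad 5.8 Ftan -1.7 Fz 6.0 False [ 0.0008 -0.0004  0.0007] 0.0215
18 Frad 7.0 Ftan -1.5 Fz 6.7 False [ 0.0007 -0.0007  0.0006] 0.0216
6.9417 0.32114058236695664 0.1465 [-0.21  0.45 -0.05  1.77  0.03  0.92 -2.19]
```

Forces are small, so I continue winding to the stop with a force guard.

```bash
python3 - <<'E'
from h import *
c=np.array([.516,.092]); a0=0.32114
import io,contextlib
s=io.StringIO()
with contextlib.redirect_stdout(s):
    a,z,h=crank(c,a0,a0-np.radians(800),.1465,rate=.15,fmax=12)
L=s.getvalue().split("\n"); print("\n".join(L[:-5:4]+L[-5:]))
p=np.array(get_tool_pos())-[*c,0]; print(np.degrees(np.arctan2(p[1],p[0])),np.hypot(p[0],p[1]),p[2],np.degrees(a),get_ft_force(),get_t())
E
```

```text
4 Frad 5.7 Ftan -2.4 Fz 5.8 False [ 0.0006 -0.0013  0.0006] 0.0216
-56 Frad 7.0 Ftan -2.3 Fz 7.3 False [-0.     -0.0004  0.0004] 0.0215
-115 Frad 6.0 Ftan -1.4 Fz 9.1 False [-0.001   0.0006  0.0001] 0.0217
-174 Frad 2.1 Ftan -2.0 Fz 5.9 False [-0.      0.0006  0.    ] 0.0217
-233 Frad 8.0 Ftan -1.8 Fz 8.2 False [0.0004 0.0002 0.0001] 0.0217
-293 Frad 7.2 Ftan -1.7 Fz 7.0 False [ 0.0017 -0.0005  0.0005] 0.0218
-352 Frad 4.6 Ftan -2.2 Fz 6.5 False [ 0.0011 -0.0026  0.0004] 0.0216
-411 Frad 6.3 Ftan -1.1 Fz 7.4 False [ 0.0002 -0.0005  0.0002] 0.0219
-470 Frad 6.5 Ftan -1.8 Fz 9.1 False [-0.0007  0.0003  0.    ] 0.0219
-530 Frad 1.1 Ftan -1.4 Fz 6.7 False [-0.0002  0.0012 -0.    ] 0.0215
-589 Frad 7.3 Ftan -2.0 Fz 8.7 False [ 0.0001  0.     -0.    ] 0.0216
-648 Frad 7.3 Ftan -2.1 Fz 8.2 False [ 0.0015 -0.0003  0.0004] 0.0214
-693 Frad 7.3 Ftan -1.4 Fz 6.1 False [ 0.0016 -0.002   0.0005] 0.0215
-708 Frad 4.0 Ftan -2.1 Fz 6.5 False [ 0.0012 -0.0024  0.0004] 0.0217
-722 Frad 5.1 Ftan -1.9 Fz 7.2 False [ 0.0007 -0.0021  0.0003] 0.0215
-737 Frad -2.1 Ftan 29.1 Fz 3.1 True [0.0021 0.0052 0.0015] 0.022

-12.59710121961372 0.07072457442671513 0.1353893365494258 -737.1555889227243 [ 6.59566882 28.44403953  3.11526765] 20.4833
```

The nut hit the firm stop after about 2.3 turns. I back it off about 0.35 rad, release, and look closely.

```bash
python3 - <<'E'
from h import *
c=np.array([.516,.092])
p=np.array(get_tool_pos()); a0=np.radians(-12.6)
crank(c,a0,a0+.35,p[2],step=np.radians(7),rate=.06)
move_gripper(.042); print(get_ft_force())
p=np.array(get_tool_pos()); env.servo_line(p+[0,0,.07],rate=.2)
env.reach(np.array([.516,.092,.25]),down(-.35))
shot("wrist","w2"); print(get_t(),get_tool_pos())
im=cv2.imread("pics/w2.png"); cv2.imwrite("pics/c2.png",cv2.resize(im[100:400,120:520],(800,600),interpolation=2))
E
```

```text
-6 Frad 4.9 Ftan 1.6 Fz 4.1 False [ 0.0003 -0.      0.0001] 0.0214
1 Frad 5.2 Ftan 2.1 Fz 3.6 False [ 0.0002 -0.0002  0.0001] 0.022
7 Frad 5.6 Ftan 1.2 Fz 4.6 False [ 0.0002 -0.0001  0.0001] 0.0222
[ 0.19896148  0.82675492 -0.01938884]
22.6917 [0.51588005 0.09190339 0.24937733]
```

View pics/c2.png

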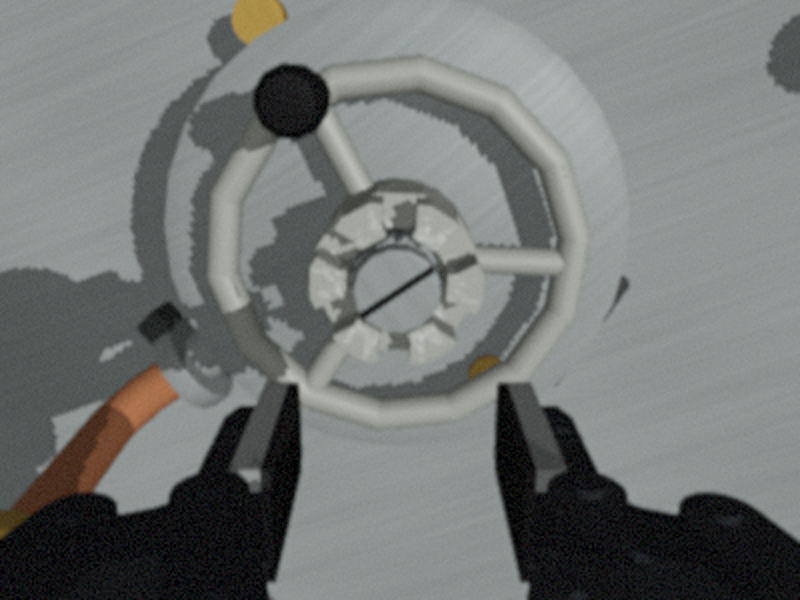

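```bash
python3 - <<'E'
from h import *
W=load("w2"); g=lambda x,y,z: cast(W,120+x/2,100+y/2,z)
rod=g(398.5,290.5,.1635); print("rod",rod.round(4))
d=g(362,316,.1635)-g(435,268,.1635); print("psi",np.degrees(np.arctan2(-d[0],d[1])),np.linalg.norm(d))
h=g(291,100,.1735); v=h-rod; print("handle",h.round(4),np.hypot(v[0],v[1]),np.degrees(np.arctan2(v[1],v[0])))
for n,x,y in [("slotR",462,264),("top",402,218),("bot",398,341),("UL",340,243)]:
    for z in(.156,.148):
        s=g(x,y,z)-rod; print(n,z,np.degrees(np.arctan2(s[1],s[0])).round(1),np.hypot(s[0],s[1]).round(4))
im=cv2.imread("pics/w2.png"); m=(im.max(2)<40).astype(np.uint8); m[185:]=0
for c in cv2.findContours(m,0,2)[0]:
    if cv2.contourArea(c)>200: print(cv2.minEnclosingCircle(c))
# riser direction from the top view
T=campose("top"); t=cv2.imread("pics/top0.png"); hsv=cv2.cvtColor(t,cv2.COLOR_BGR2HSV)
S=campose("side"); print("riser lower collar S",cast(S,246,335,.1).round(3))
cv2.imwrite("pics/c3.png",cv2.resize(im[210:310,250:390],(800,571),interpolation=2))
E
```

```text
rod [0.5158 0.0908 0.1635]
psi 14.585490364325784 0.029741417053861206
handle [0.5855 0.0993 0.1735] 0.07019325991270438 6.936378248023619
slotR 0.156 -92.0 0.0229
slotR 0.148 -97.9 0.023
top 0.156 -23.0 0.0232
top 0.148 -23.4 0.0214
bot 0.156 159.5 0.0212
bot 0.148 159.6 0.0244
UL 0.156 33.7 0.0246
UL 0.148 38.6 0.024
((265.2223815917969, 150.00270080566406), 18.468198776245117)
((551.5, 119.5), 27.064836502075195)
riser lower collar S [0.513 0.226 0.1  ]
```

View pics/c3.png

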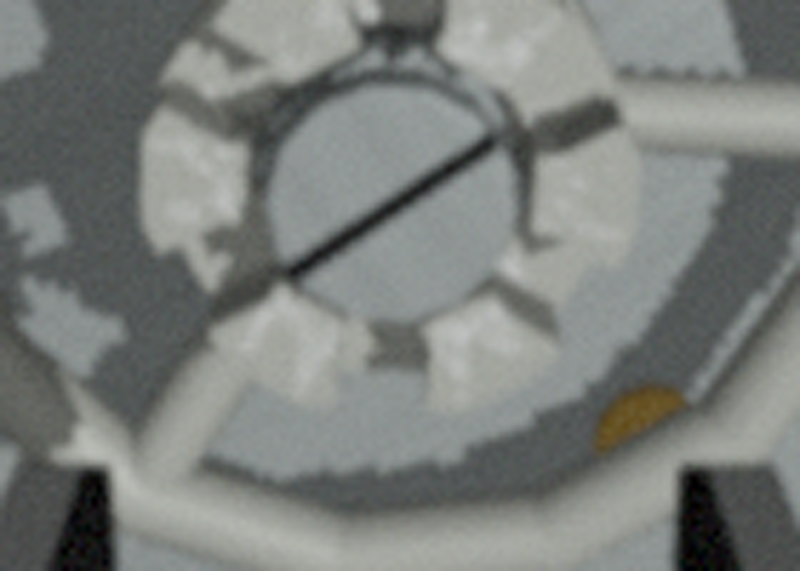

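By two looks the rod line gives psi of about 14.5°, while the handle stands at 6.9°. The slots sit about 7.5° short of the hole. The overrun came from the loaded stop's give. I regrip and back off to 14.5°, check, then go look at the pin.

```bash
python3 - <<'E'
from h import *
c=np.array([.5158,.0908]); a0=np.radians(6.94); q=down(-.35); p=hp(c,a0,.137)
env.reach(p+[0,0,.07],q); print(env.servo_line(p,rate=.15,max_force=8))
move_gripper(0,30)
crank(c,a0,np.radians(14.5),.137,step=np.radians(8),rate=.05)
move_gripper(.042); p=np.array(get_tool_pos()); env.servo_line(p+[0,0,.07],rate=.25)
env.reach(np.array([.516,.092,.25]),q); shot("wrist","w3"); print(get_t())
im=cv2.imread("pics/w3.png"); m=(im.max(2)<40).astype(np.uint8); m[185:]=0; m[:,:200]=0; m[:,340:]=0
W=load("w3")
for k in cv2.findContours(m,0,2)[0]:
    if cv2.contourArea(k)>200:
        (u,v),r=cv2.minEnclosingCircle(k); h=cast(W,u,v,.1735); print(u,v,h,np.degrees(np.arctan2(h[1]-c[1],h[0]-c[0])))
env.reach(np.array([.56,-.1,.32]),down(np.radians(100)))
env.reach(np.array([.635,-.30,.30]),down(np.radians(92)))
env.servo_line(np.array([.635,-.30,.15]),rate=.25); shot("wrist","w4"); print(get_t(),np.round(get_joints(),2))
b=cv2.imread("pics/w4.png")
o=np.zeros((571,800,3),np.uint8); o[:400,:360]=cv2.resize(im[190:340,250:385],(360,400),interpolation=2); o[:330,360:]=cv2.resize(b,(440,330)); cv2.imwrite("pics/c4.png",o)
E
```

```text
False
15 Frad 4.7 Ftan 2.5 Fz 6.3 False [0.0009 0.0005 0.001 ] 0.0215
25.6167
255.0 156.0 [0.58445631 0.10637471 0.1735    ] 12.781255312190458
29.45 [ 0.47  0.63 -0.1   1.46  0.07  1.05  0.38]
```

View pics/c4.png

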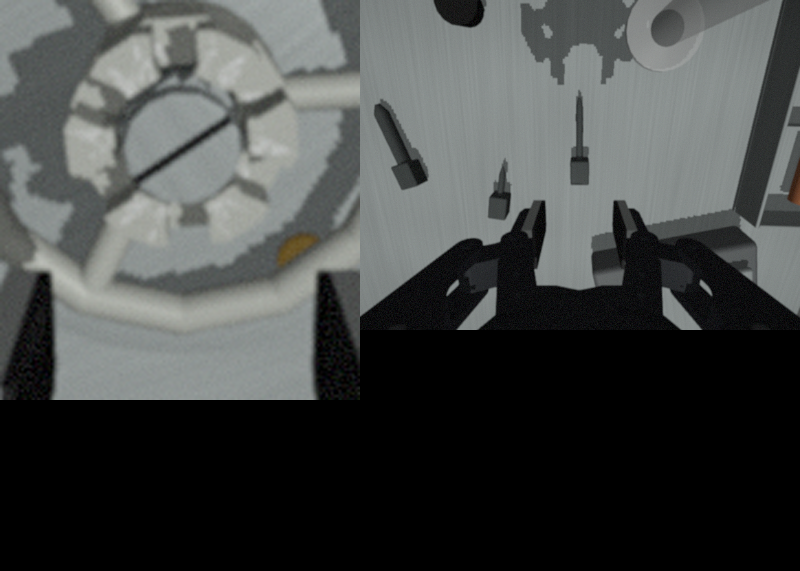

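The slot is now nearly on the rod line. The pin's head is at about (320,247) and its tip at about (320,134) in the wrist view. Now the precise numbers.

```bash
python3 - <<'E'
from h import *
for n in("w2","w3"):
    W=load(n); im=cv2.imread(f"pics/{n}.png"); u,v=proj(W,[.5158,.0908,.1635]); g=im.max(2).astype(int)
    yy,xx=np.nonzero(g<75); k=np.hypot(xx-u,yy-v)<17; pts=np.array([cast(W,x,y,.1635)[:2] for x,y in zip(xx[k],yy[k])])
    l=cv2.fitLine(pts.astype(np.float32),cv2.DIST_HUBER,0,1e-5,1e-5).ravel(); d=l[:2]*np.sign(l[1]); print(n,k.sum(),"psi",np.degrees(np.arctan2(-d[0],d[1])),"pt",pts.mean(0))
W=load("w4"); im=cv2.imread("pics/w4.png"); m=(im.max(2)<95).astype(np.uint8); m[:,:290]=0;m[:,350:]=0;m[:125]=0;m[275:]=0
for c in cv2.findContours(m,0,1)[0]:
    if cv2.contourArea(c)<80: continue
    print(cv2.boundingRect(c)); mm=cv2.drawContours(np.zeros_like(m),[c],0,1,-1)
    for r in range(130,275,8):
        x=np.nonzero(mm[r])[0]; 
        if len(x): print(r,x.min(),x.max(),round(np.median(im[r,x].max(1))),cast(W,(x.min()+x.max())/2,r,.011).round(4)[:2])
E
```

```text
w2 70 psi 14.6809635 pt [0.51583525 0.0911944 ]
w3 74 psi 14.545452 pt [0.51591234 0.09095727]
(306, 132, 27, 137)
138 318 320 85 [ 0.6339 -0.2318]
146 315 322 60 [ 0.6337 -0.2377]
154 315 323 59 [ 0.6343 -0.2436]
162 315 323 66 [ 0.6345 -0.2496]
170 314 323 60 [ 0.6343 -0.2557]
178 315 323 63 [ 0.6349 -0.2619]
186 315 324 65 [ 0.6356 -0.2682]
194 315 323 62 [ 0.6354 -0.2745]
202 315 323 64 [ 0.6356 -0.2809]
210 315 323 65 [ 0.6358 -0.2874]
218 308 331 82 [ 0.6365 -0.294 ]
226 308 330 81 [ 0.6363 -0.3007]
234 306 332 36 [ 0.6365 -0.3075]
242 306 332 70 [ 0.6368 -0.3144]
250 306 332 72 [ 0.637  -0.3213]
258 306 332 73 [ 0.6373 -0.3284]
266 307 332 67 [ 0.638  -0.3355]
```

```bash
python3 - <<'E'
from h import *
q=down(np.radians(92)); move_gripper(.045,60)
env.servo_line(np.array([.6368,-.316,.06]),frame=q,rate=.2)
print(env.servo_line(np.array([.6368,-.316,.0035]),rate=.08,max_force=8),get_tool_pos(),get_ft_force())
move_gripper(0,60); print(get_width(),get_grasp_force(),get_tool_pos())
z0=get_tool_pos()[2]
env.servo_line(np.array([.6368,-.316,.25]),rate=.3)
u=np.array([-np.sin(np.radians(14.6)),np.cos(np.radians(14.6)),0]); rod=np.array([.5158,.0911,.147])
q2=down(np.radians(104.6))
env.reach(np.array([.56,-.08,.25]),q2)
p=rod-.145*u; p[2]=.147+z0-.011; env.servo_line(p,rate=.2)
shot("wrist","w5"); print(z0,p,get_tool_pos(),get_width(),get_ft_force(),get_t())
W=load("w5"); print("exp tip",proj(W,rod-.06*u),"exp shank base",proj(W,rod-.13*u),"hole y-",proj(W,rod-.015*u))
im=cv2.imread("pics/w5.png"); cv2.imwrite("pics/c5.png",cv2.resize(im[0:400,60:593],(800,600)))
E
```

```text
False [ 0.63709837 -0.3161208   0.00388343] [-0.01591357 -0.21872795  0.11668456]
0.02039612473833843 59.52013313770294 [ 0.63727617 -0.31620434  0.00431727]
0.004317274114243954 [ 0.55235006 -0.04921783  0.14031727] [ 0.55326542 -0.04998505  0.14147479] 0.020753397444723452 [-0.39805505  0.21214513 -1.00684256] 34.1917
exp tip [317.59954768  95.63630032] exp shank base [318.01067926 277.82855385] hole y- [317.25779573 -55.81049156]
```

View pics/c5.png

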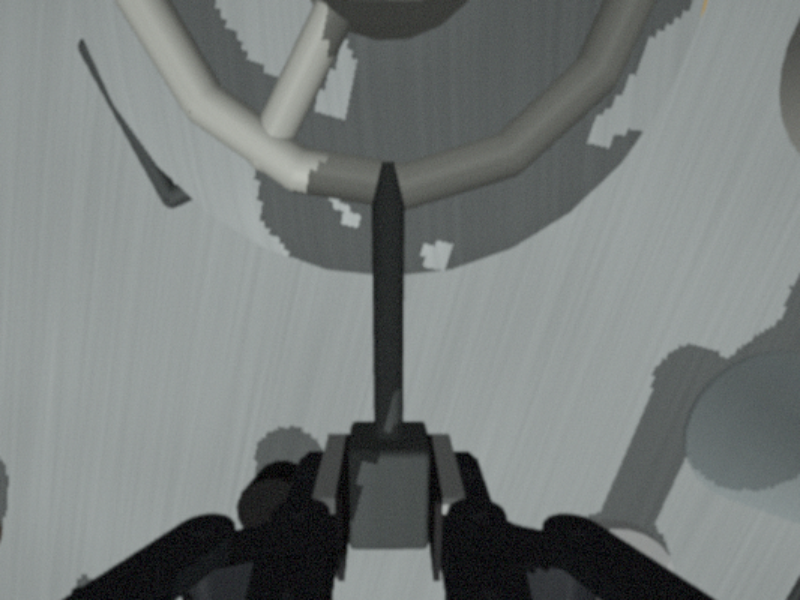

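The tip is at about (318,108) px, laterally within 0.5 mm of the expected point. The pin sits about 5 mm further back in the grip than planned. I'll hold it above the hub to compare the shank and rod line in one picture.

```bash
python3 - <<'E'
from h import *
u=np.array([-np.sin(np.radians(14.6)),np.cos(np.radians(14.6)),0]); rod=np.array([.5158,.0911,.147])
p=np.array(get_tool_pos()); print("settled",p)
env.servo_line(p+[0,0,.08],rate=.2)
q=rod-.115*u; q[2]=.225; env.servo_line(q,rate=.2); env.wait(.2); print(get_tool_pos()-q)
shot("wrist","w6"); print(get_t())
W=load("w6"); print("rod exp",proj(W,[*rod[:2],.1635]),"line",proj(W,[*(rod+.015*u)[:2],.1635]),proj(W,[*(rod-.015*u)[:2],.1635]),"tip5",proj(W,[*(rod-.035*u)[:2],.232]))
im=cv2.imread("pics/w6.png"); cv2.imwrite("pics/c6.png",cv2.resize(im[0:300,120:520],(800,600),interpolation=2))
E
```

```text
settled [ 0.55326542 -0.04998505  0.14147479]
[-8.90928796e-05 -6.36902572e-04 -4.47668046e-04]
35.3083
rod exp [319.41908966  44.73359349] line [319.39495399  11.06763604] [319.44209739  76.82621969] tip5 [319.79634731 111.16616452]
```

View pics/c6.png

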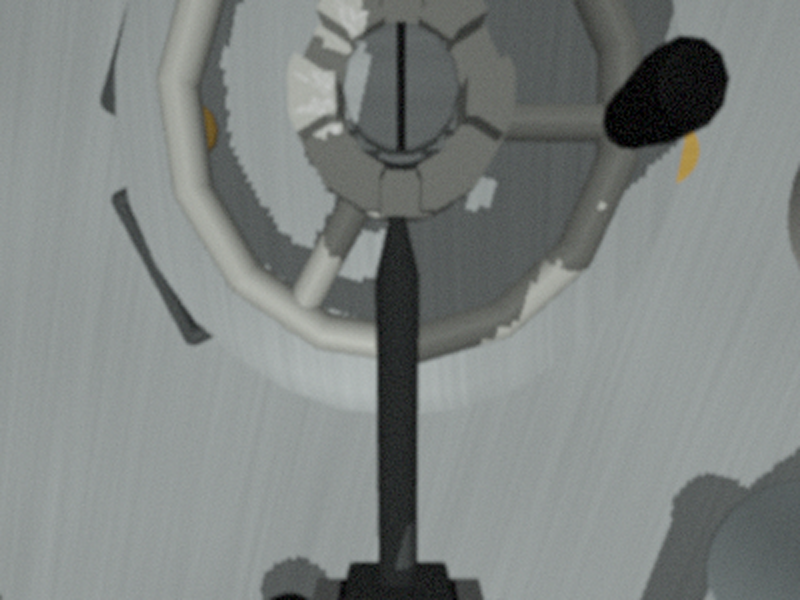

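The rod line is at column 320.5 and the shank at 318.5, parallel, with the slot lined up under the line. I shift about 1.1 mm toward hole +x and insert.

```bash
python3 - <<'E'
from h import *
t=np.radians(14.6); u=np.array([-np.sin(t),np.cos(t),0]); x=np.array([np.cos(t),np.sin(t),0])
rod=np.array([.5158,.0911,.1403])+.0011*x
def st(n): 
    p=np.array(get_tool_pos())-rod; print(n,"along %.4f lat %.4f dz %.4f"%(p@u,p@x,p[2]),np.round(get_ft_force(),1),round(get_width(),4),get_t())
env.servo_line(rod-.145*u+[0,0,.085],rate=.2)
env.servo_line(rod-.145*u,rate=.15); env.wait(.2); st("pre")
for s in (.11,.09,.075,.06,.05):
    h=env.servo_line(rod-s*u,rate=.06,max_force=12); st((s,h))
    if h: break
shot("wrist","w7")
E
```

```text
pre along -0.1451 lat 0.0005 dz 0.0009 [ 0.  -0.4 -1.5] 0.0205 36.525
(0.11, False) along -0.1102 lat 0.0000 dz 0.0000 [ 0.3  0.  -1. ] 0.0208 37.2583
(0.09, False) along -0.0898 lat 0.0001 dz 0.0001 [-0.3 -0.8 -2.1] 0.0206 37.7417
(0.075, False) along -0.0746 lat 0.0000 dz 0.0000 [ 0.4  0.1 -2.2] 0.0205 38.1417
(0.06, False) along -0.0596 lat 0.0000 dz 0.0000 [-0.1 -1.  -1.5] 0.0207 38.5417
(0.05, False) along -0.0496 lat 0.0000 dz 0.0000 [-0.2  0.7 -1. ] 0.0206 38.8583
```

The pin is entering freely. I regrip further back on the head and push home.

```bash
python3 - <<'E'
from h import *
t=np.radians(14.6); u=np.array([-np.sin(t),np.cos(t),0]); x=np.array([np.cos(t),np.sin(t),0])
rod=np.array([.5158,.0911,.1403])+.0011*x
def st(n): 
    p=np.array(get_tool_pos())-rod; print(n,"along %.4f lat %.4f dz %.4f"%(p@u,p@x,p[2]),np.round(get_ft_force(),1),round(get_width(),4),get_t())
move_gripper(.034); env.servo_line(rod-.0575*u,rate=.06); move_gripper(0,60); st("regrip")
h=env.servo_line(rod-.035*u,rate=.03,max_force=12); st(h)
shot("wrist","w8"); im=cv2.imread("pics/w8.png"); cv2.imwrite("pics/c8.png",cv2.resize(im[0:400,60:593],(800,600)))
E
```

```text
regrip along -0.0576 lat 0.0000 dz 0.0001 [-0.9 -0.9  2.1] 0.0205 39.725
True along -0.0488 lat 0.0003 dz 0.0006 [ 0.5 -5.1  5.1] 0.0204 40.1833
```

View pics/c8.png

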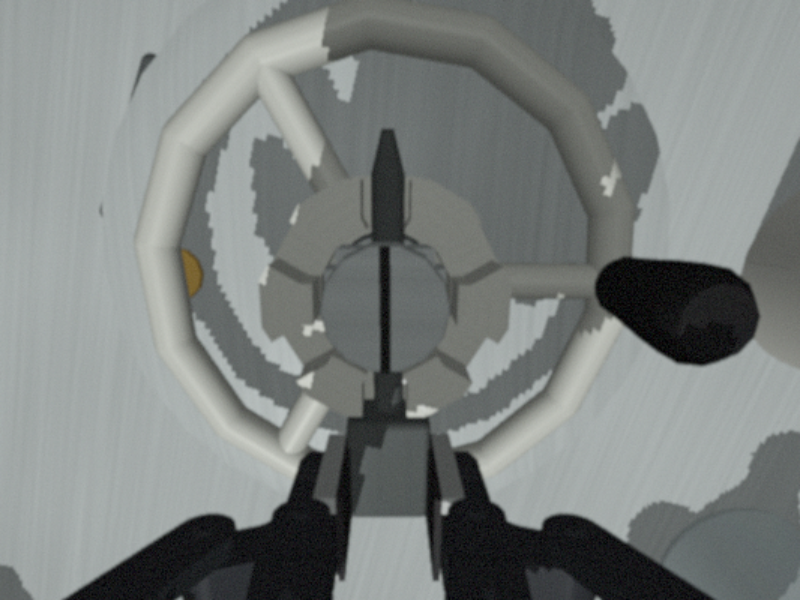

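The pin is through, its tip showing on the far side, and the head is at or near the hub. I check the tip's distance and push again more firmly.

```bash
python3 - <<'E'
from h import *
t=np.radians(14.6); u=np.array([-np.sin(t),np.cos(t),0]); x=np.array([np.cos(t),np.sin(t),0])
rod=np.array([.5158,.0911,.1403])+.0011*x
W=load("w8"); print("tip along",(cast(W,318.5,86.6,.147)-rod)@u)
def st(n): 
    p=np.array(get_tool_pos())-rod; print(n,"along %.4f lat %.4f dz %.4f"%(p@u,p@x,p[2]),np.round(get_ft_force(),1),round(get_width(),4),get_t())
st(0)
h=env.servo_line(rod-.040*u,rate=.02,max_force=25); st(h)
P,im=shot("wrist","w9"); m=(im.max(2)<60).astype(np.uint8); 
print([ (r,int(m[r,312:326].sum())) for r in range(78,96,2)])
E
```

```text
tip along 0.040004057555553724
0 along -0.0488 lat 0.0003 dz 0.0005 [ 1.6 -4.3  6.1] 0.0202 40.2333
True along -0.0486 lat 0.0003 dz 0.0009 [ 1.1 -6.8  3.6] 0.0202 40.55
[(78, 0), (80, 0), (82, 0), (84, 0), (86, 0), (88, 8), (90, 9), (92, 9), (94, 10)]
```

The tip is 40.0 mm beyond the axis, which is exactly home, and a 25 N push no longer moves it. I release, retreat and check.

```bash
python3 - <<'E'
from h import *
move_gripper(.048); env.wait(.2)
p=np.array(get_tool_pos()); env.servo_line(p+[0,0,.12],rate=.15); 
t=np.radians(14.6); u=np.array([-np.sin(t),np.cos(t),0])
env.servo_line(p+[0,0,.13]-.03*u,rate=.2); env.wait(.3)
W,im=shot("wrist","w10"); print(get_t(),get_ft_force())
rod=np.array([.5169,.0914,.147]); print(proj(W,rod-.03*u+[0,0,.011]),proj(W,rod-.06*u+[0,0,.011]),proj(W,rod+.04*u))
cv2.imwrite("pics/c10.png",cv2.resize(im[0:400,60:593],(800,600)))
E
```

```text
42.7917 [-0.43532895 -0.04253275  0.20283876]
[318.50577341 168.87837469] [318.68233184 210.84461977] [318.0532432   61.34671076]
```

View pics/c10.png

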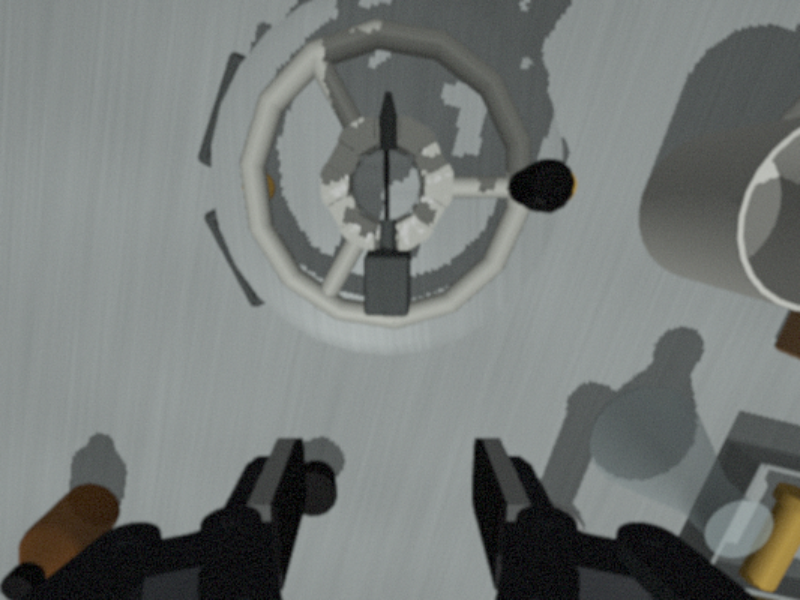

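The pin is home: its head spans rows 167–210 against an expected 169–211, and its tip is at row 61. Everything else in view is standing.

```bash
python3 -c "
from cell import *
print(hand_in(),get_t())"
```

```text
the job is handed in; nothing more can be done
the job is handed in; nothing more can be done
```

The lid is closed and the job is handed in at about 43 s: I wound the nut to its stop, backed it off to the first slot, and pushed the long thin pin fully home before letting go; nothing else was disturbed in the views I checked, but no verdict came back.

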